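Put the spice jar in the lever-lid caddy

ROBOT

A 7-joint arm with a two-finger parallel gripper is mounted at the origin on a cart in front of the work surface, level with it; the furniture and walls round the work are solid. World frame = base frame: x ahead of the robot, y to its left, z up, the work surface at z = 0. Lengths are in m, angles in rad, forces in N, time in s.
With the tool pointing down it reaches from about 0.425 to 0.875 m from the base axis. Payload 4.7 kg.
Tool frame: the origin (TCP) lies midway between the tips of the shut fingers; the grasp point (between the pads) lies bot.hold_point_z behind it (bot.hold_point_z is the distance from the TCP to the grasp point, in m); z points along the fingers, y is the line along which they close (so a half turn about z gives the same grasp; the last joint's range is limited). The gripper opens to 87 mm and grips with 3 to 60 N. Pads are 19 mm wide; open, the fingers measure 117 mm over their backs; the gripper's body (75 mm by 190 mm) begins 51 mm behind the grasp point.
Start: joints at [1.277, 0.321, -0.07, 1.45, 0.023, 1.371, -0.057], TCP at [0.197, -0.619, 0.223] pointing down, gripper open.
Joint ranges: [-2.86, 2.86], [-0.3, 2.09], [-1.38, 1.24], [0.06, 2.45], [-1.56, 4.7], [0.09, 2.05], [-2.69, 2.69]. Speed limits (rad/s): [2.57, 2.57, 3.14, 3.14, 3.14, 3.14, 3.14].

INTERFACE

Orientations are given as a unit quaternion [w, x, y, z].
In Python, from cell import bot gives the robot as it stands.
- The arm moves only by the tool play_rows, never from a script. Its argument "targets" is a list of rows, each a list of 4 numbers: the shift along the tool's x, y, z normalised to -1 to 1, where 1 is 20 mm, then the turn about the tool's z normalised to -1 to 1, where 1 is 0.08 rad. In form: [[tx, ty, tz, spin], ...]. A call has 1 to 8 rows; each row shifts and turns the commanded pose from where the row before left it, along the tool's axes as they then stand; what a row does not reach is not made up. A row lasts 1/10 s, in which the tool goes at most 50 mm and 8.59 degrees, less where a joint would pass 70% of its speed; a pose out of reach is approached as far as the arm can. A call with a number of a shift or a turn outside -1 to 1 is refused whole. A call with a gripper value outside its range is refused whole. "grip" is the opening, from 0 (shut) to 1 (fully open), set as the call begins (left out, the last holds). The fingers move at their own pace and stop on an object; "force" is the grip in N (left out, the last holds). Time passes only in rows, so rows that do not move let the fingers close. It gives the time, the measured TCP pose, the force, the opening and the grip force at its end, in the units of the state.
- bot.get_obs(): the state, without advancing time (a new reading comes with each control period).
- bot.grab_frame(name): name is "side" or "top"; returns the picture (420x560x3 uint8, red, green, blue); there is no depth.
- bot.camera_params(name): a dict with "camera_matrix" (3x3 intrinsics, pixels), "k1" (the pictures are not rectified: a ray, as slopes to the right and down, at radius r is drawn at 1 + k1 r^2 times it, then the intrinsics apply), "rvec" (rotation vector, rad) and "tvec" (3), from world to camera coordinates, as OpenCV has them. Camera axes: x right, y down, z forward; pixel columns grow to the right and rows downward; lengths in m; the calibration is good to about 2 mm. A picture is of the moment at which its call begins. camera_params takes no time and is no camera call.
- bot.sign_off(): hands the job in; it is judged then, once.
The state is a dict: "t": time; "joint_pos": joint angles; "dq": joint speeds; "joint_efforts": joint torques, N m; "eef_pos": TCP position; "eef_rot": TCP orientation; "ft_force": force on the tool from outside, world axes, zero at the start; "wrist_torque": the same for the moment, N m; "finger_gap": finger opening in m; "gripper_force": force on a finger pad.
Only numpy, scipy, OpenCV 4.12 (cv2) and the standard library are available. Lean on these libraries where they do the work, as an engineer would, in place of code of your own. Each camera call takes 0.05 s, during which the arm holds its last target. There are 200 camera calls.

TASK

Swing the caddy's stabilising leg fully out until it snaps into its end stop; only then press the lid-lift lever all the way down until it latches and holds the lid raised. Put the spice jar with the green cap inside the caddy under the raised lid, then lift the lever out of its latch and let go so that the lid closes fully over the jar. Work the lid by its lever only (do not push or pull the lid itself), leave the leg out and do not disturb the other things.

Things in the scene. Friction and masses are not known exactly. Their poses are not given: they have to be found in the camera images.
- caddy: White counter-top caddy (bin), fixed to the worktop: depth 120 mm (its x), width 170 mm (its y), rim 135 mm above the worktop, walls 5 mm (front 7 mm), inner floor 12 mm above the worktop. Origin: centre of its underside, on the worktop. x points from its front (lever side, facing the robot) to its back (lid hinge side), y to its left, z up
- lid (a joint): Flat steel lid, 124 x 176 x 6 mm, hinged along the back rim (caddy x = 60 mm, z = 135 mm). 0 = closed, 1.0 rad = raised: it then still slants over the back half of the mouth, front edge 240 mm above the worktop, 55 mm behind the front rim. Geared to the lever (lid = 1.43 x lever); falls shut by its own weight unless the lever is held or latched
- lever (a joint): Lid-lift lever at mid front. 0 = up (0.3 rad above level, lid closed), 0.7 = fully down (0.4 rad below level, lid raised). Pressing takes up to about 9 N at the pad; over the last third it snaps into its end detent, stays down by itself and holds the lid up. Lifting the pad about 15 mm, to a value under 0.4 (about 4 N), frees it; let go, it swings up and the lid shuts
- lever_pad (a point): Centre of the lever's pad, a steel plate 30 mm (caddy x) by 48 mm (caddy y) by 10 mm thick with free sides; it swings on a radius of 55 mm about a pivot along caddy y at caddy x = -66 mm, z = 80 mm
- leg (a joint): Stabilising leg at the caddy's right side, on a vertical axis at caddy x = -55, y = -98 mm. 0 = folded back along the side wall (towards caddy +x); swings outward and forward (clockwise from above); 1.57 = towards caddy -y; 2.0 rad = fully out at its stop. Stiff (up to 3 N at the post), stays where left; past 1.85 it snaps into its end detent. Starts at 0.6 to 1.05
- leg_post (a point): Middle of the gripping part of the round steel post standing upright at the leg's free end, 85 mm from the leg's axis: 14 mm diameter, top 135 mm above the worktop, this point 115 mm above the worktop; the leg's bar lies below 23 mm
- jar_mid (a point): Spice jar: glass jar with a green screw cap, 46 mm diameter, 106 mm tall, 80 to 150 g, standing upright; point on its axis half-way up (53 mm above its foot); its z points to the cap
- shaker_mid (a point): small glass shaker with a rounded grey metal top, 44 mm diameter, 90 mm tall, standing 10 to 40 mm beside the jar; point half-way up (45 mm)
- dropper_mid (a point): small brown dropper bottle with a black rubber bulb, 33 mm diameter, 102 mm tall, standing 10 to 40 mm beside the jar; point 50 mm above its foot
- candle_mid (a point): candle in a glass, 76 mm diameter, 90 mm tall, beside the left side of the caddy; point half-way up
- mug_mid (a point): dark mug, 86 mm diameter, 99 mm tall, with a handle; point about half-way up
- tin_mid (a point): flat tin, 63 x 105 x 26 mm; point half-way up
- timer_mid (a point): round white and black wind-up kitchen timer, 62 mm diameter, 54 mm tall; point half-way up
- biscuits_mid (a point): patterned ceramic biscuit jar with a knob, 148 mm diameter, 200 mm tall; point half-way up
- packet_mid (a point): flat wrapped bar lying down, 68 x 185 x 14 mm; point half-way up
There are look-alikes about, which are no part of the job. What is shaped like the part that bears jar_mid but purple or yellow is not meant.

How it is judged:
On the way, in this order (a step that is already met when the one before it is completed fails the run):
1. the stabilising leg is swung fully out into its end detent (value of joint leg above 1.93 rad and value of joint lid below 0.1 rad), for 0.2 s.
2. the lever is pressed fully down and the lid is held raised (value of joint lever above 0.65 rad and value of joint lid above 0.92 rad), for 0.2 s.
3. the jar is inside the caddy, with the lid still raised (x of jar_mid in the frame of caddy between -0.055 and 0.055 m and y of jar_mid in the frame of caddy between -0.08 and 0.08 m and z of jar_mid in the frame of caddy below 0.105 m and value of joint lid above 0.85 rad), for 0.1 s.
At the end, for the whole second after the job is handed in: the lid is closed (within 0.05 rad) and the lever fully up (within 0.04 rad), the leg is fully out (beyond 1.93 rad), and the jar rests inside the caddy below the rim, at rest (value of joint lid below 0.05 rad and value of joint lever below 0.04 rad and value of joint leg above 1.93 rad and x of jar_mid in the frame of caddy between -0.055 and 0.055 m and y of jar_mid in the frame of caddy between -0.08 and 0.08 m and z of jar_mid in the frame of caddy below 0.105 m and linear speed of jar below 0.02 m/s); the robot touches nothing.
It fails at once if the lever is pressed (lid raised by more than 0.25 rad) before the leg has been swung fully out (value of joint lid above 0.25 rad and value of joint leg below 1.88 rad).
It fails at once if the lid itself is pushed or pulled by the robot (more than 4 N) (contact force between any of the fingers, the arm and lid above 4 N).
It fails at once if another thing is moved by more than 30 mm (distance of any of shaker_mid, dropper_mid, candle_mid, mug_mid, tin_mid, timer_mid, biscuits_mid, packet_mid from where it was at the start of the episode above 0.03 m).
It also fails if it takes over 72 s, if anything falls off the work surface, if the arm or the gripper's body presses on something with over 40 N, if the wrist force passes 120 N, or if a joint passes its speed limit or range.

## Working session

There is one attempt and no reset: what is moved stays moved. The work goes in short steps, Python scripts to look and compute and a tool call to move; the robot and the scene stay as the last step left them, time stands still between calls to the robot, and variables do not carry over. Pictures are saved under pics/ and viewed, at most 10 in all, crops included, and the job is handed in when it is done.

Besides the shell and the picture viewer there is one more tool, called as name(argument=value, ...) on one line, values as JSON. play_rows: Moves the arm, as the interface text tells. Scaled input: -1 to 1 covers 20 mm each way for a shift and 0.08 rad each way for a turn. Its arguments: {"type":"object","properties":{"targets":{"type":"array","items":{"type":"array","items":{"type":"number"}}},"grip":{"type":"number"},"force":{"type":"number"}},"required":["targets"]}

```bash
mkdir -p pics; ls
python3 - <<'E'
from cell import bot
import cv2
for n in("side","top"):
    cv2.imwrite(f"pics/{n}0.png",bot.grab_frame(n)[:,:,::-1]); p=bot.camera_params(n); print(n,p)
print(bot.hold_point_z); o=bot.get_obs(); print(o)
E
```

```text
pics
side {'camera_matrix': array([[477.43763983,   0.        , 272.61999792],
       [  0.        , 477.43763983, 215.40766465],
       [  0.        ,   0.        ,   1.        ]]), 'k1': -0.05087351179880151, 'rvec': array([ 1.96505593, -0.42060132,  0.24114   ]), 'tvec': array([-0.45561808,  0.16364899,  1.52845594])}
top {'camera_matrix': array([[500.10636072,   0.        , 285.55278363],
       [  0.        , 500.10636072, 212.0252336 ],
       [  0.        ,   0.        ,   1.        ]]), 'k1': -0.09396068020384153, 'rvec': array([ 2.16861051, -2.12335481,  0.16012798]), 'tvec': array([-0.03640108,  0.50230446,  1.87915565])}
0.0187
{'t': 0.1, 'joint_pos': array([ 1.27711561,  0.32176928, -0.07009713,  1.45155751,  0.02262564,
        1.37081232, -0.05691173]), 'dq': array([-0.00124769, -0.0028077 , -0.00017278, -0.00200198,  0.00012818,
        0.00057993, -0.00164291]), 'joint_efforts': array([ 9.04893773e-05, -4.92571414e+01, -4.05655531e-01, -3.13401997e+01,
       -6.42249640e-02,  3.94579454e-02,  6.93546281e-05]), 'eef_pos': array([ 0.19671337, -0.618991  ,  0.22155549]), 'eef_rot': array([-8.58597430e-04,  9.88179309e-01,  1.53299966e-01, -1.91469532e-04]), 'ft_force': array([-0.28576117,  0.31987475,  0.57647518]), 'wrist_torque': array([-3.55014612e-02,  8.60956419e-05,  1.16223203e-02]), 'gripper_force': 0.0, 'finger_gap': 0.08690723314788644}
```

View pics/side0.png

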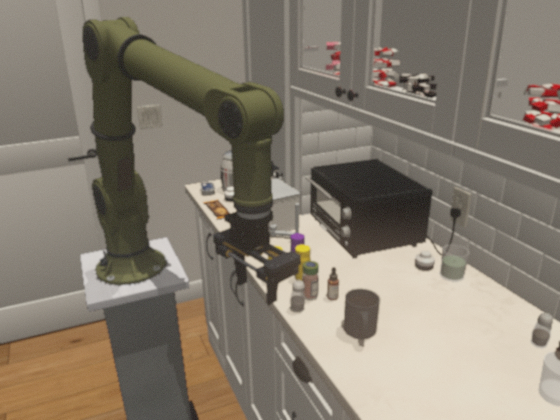

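View pics/top0.png

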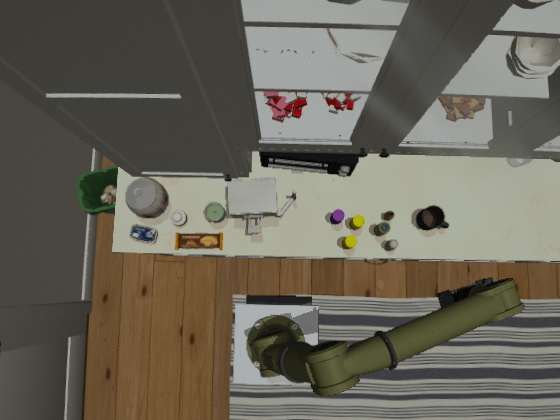

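The side view shows the jars at about (297–311, 240–280), with the arm hiding the caddy. The top view shows the caddy at (252,198), its lever at (254,226) and its leg at (288,204). The jar-shaped candidates in the top view are purple (337,216), yellow (357,222), yellow (349,242) and greenish (381,228). The greenish one fits, so I'll confirm it in a crop.

```bash
cat > h.py <<'E'
import numpy as np, cv2
from cell import bot
from scipy.spatial.transform import Rotation as R
def cam(n):
    p=bot.camera_params(n); Rm=cv2.Rodrigues(p["rvec"])[0]
    return p["camera_matrix"],np.array([p["k1"],0,0,0,0.]),p["rvec"],p["tvec"],Rm
def ray(n,uv):
    K,d,rv,t,Rm=cam(n); q=cv2.undistortPoints(np.array([[uv]],float),K,d)[0,0]
    v=Rm.T@np.r_[q,1]; return -Rm.T@t, v/np.linalg.norm(v)
def plane(n,uv,z):
    c,v=ray(n,uv); return c+v*(z-c[2])/v[2]
def tri(a,b):
    (c1,v1),(c2,v2)=ray("top",a),ray("side",b)
    s=np.linalg.lstsq(np.c_[v1,-v2],c2-c1,rcond=None)[0]
    p,q=c1+s[0]*v1,c2+s[1]*v2; return (p+q)/2,np.linalg.norm(p-q)
def proj(n,P):
    K,d,rv,t,Rm=cam(n); return cv2.projectPoints(np.array(P,float).reshape(-1,1,3),rv,t,K,d)[0][:,0]
def crop(n,x0,y0,x1,y1,f,name,img=None):
    im=bot.grab_frame(n)[:,:,::-1] if img is None else img
    cv2.imwrite("pics/"+name,cv2.resize(im[y0:y1,x0:x1],None,fx=f,fy=f,interpolation=cv2.INTER_CUBIC))
E
python3 - <<'E'
from h import *
a=cv2.imread("pics/top0.png");b=cv2.imread("pics/side0.png")
c1=cv2.resize(a[170:260,218:418],None,fx=4,fy=4,interpolation=2)
c2=cv2.resize(b[220:360,250:390],None,fx=1.7,fy=1.7,interpolation=2)
out=np.zeros((600,800,3),np.uint8);out[:360]=c1;out[360:598,:238]=c2
c3=cv2.resize(b[160:220,190:310],None,fx=4,fy=4,interpolation=2);out[360:600,300:780]=c3
cv2.imwrite("pics/c0.png",out)
print("cams",ray("top",(280,210)),ray("side",(280,210)))
for uv,z in [((381,228),.106),((252,198),.135),((254,230),.09),((293,195),.135),((391,245),.09),((388,215),.1)]: print(uv,plane("top",uv,z).round(3))
E
```

```text
cams (array([ 0.22252226, -0.02476566,  1.93254528]), array([ 0.1501172 ,  0.01064521, -0.9886109 ])) (array([-0.09180101, -1.3992385 ,  0.77733556]), array([ 0.36933736,  0.83524647, -0.4073736 ]))
(381, 228) [ 0.441 -0.379  0.106]
(252, 198) [0.538 0.098 0.135]
(254, 230) [0.425 0.09  0.09 ]
(293, 195) [ 0.552 -0.052  0.135]
(391, 245) [ 0.38  -0.419  0.09 ]
(388, 215) [ 0.491 -0.407  0.1  ]
```

View pics/c0.png

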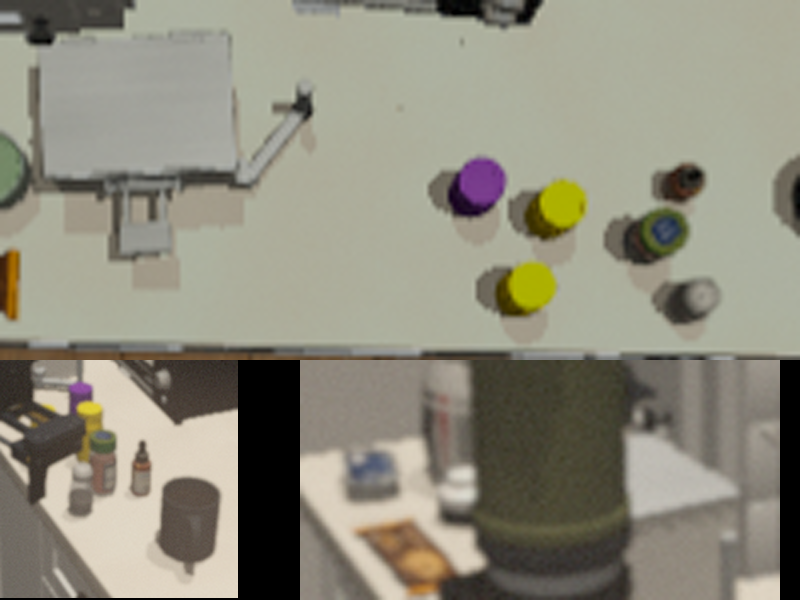

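Confirmed: the green-capped jar is at about (384,228) in the top view and (311,266) in the side view, with a label on its cap. Purple (337,216) and both yellows are look-alikes, and the shaker (391,245) and dropper (389,215) stand beside the jar. The leg post top is at about (294,192). Next I'll measure them.

Run:
```python
from h import *
a=cv2.imread("pics/top0.png");b=cv2.imread("pics/side0.png")
# lid by neutral colour
hsv=cv2.cvtColor(a,cv2.COLOR_BGR2HSV)
print(hsv[195,252],hsv[240,300],hsv[180,300], hsv[228,254])
m=cv2.inRange(hsv,(0,0,110),(180,14,255)); w=np.zeros_like(m); w[172:222,222:284]=m[172:222,222:284]
w=cv2.morphologyEx(w,cv2.MORPH_OPEN,np.ones((7,7)))
c=max(cv2.findContours(w,0,2)[0],key=cv2.contourArea)
r=cv2.minAreaRect(c); q=cv2.boxPoints(r); print(r)
W=np.array([plane("top",p,.141) for p in q]); print(q.round(1),W.round(3)); print("sides",np.linalg.norm(W-np.roll(W,-1,0),axis=1).round(4), "c",W.mean(0).round(4))
# green cap masks
for n,im,box in(("top",a,(368,212,396,242)),("side",b,(290,250,330,300))):
    h=cv2.cvtColor(im,cv2.COLOR_BGR2HSV); x0,y0,x1,y1=box
    g=cv2.inRange(h,(35,70,25),(70,255,255)) if n=="side" else cv2.inRange(h,(25,90,40),(130,255,255)); z=np.zeros_like(g); z[y0:y1,x0:x1]=g[y0:y1,x0:x1]
    c=max(cv2.findContours(z,0,2)[0],key=cv2.contourArea); print(n,cv2.boundingRect(c),cv2.minEnclosingCircle(c))
for nm,uv,z in(("yel1",(358,221.5),.106),("yel2",(350.5,242),.106),("drop",(389.5,214.5),.1),("shak",(393,244.5),.085),("post",(294.3,192.7),.135),("axis",(278.5,215),.023),("pad",(254.3,229),.1)): print(nm,plane("top",uv,z).round(3))
```

```text
[ 30  13 162] [ 30  27 173] [ 28  27 173] [ 30  12 151]
((251.8219451904297, 196.30242919921875), (33.70229721069336, 47.72669982910156), 88.21009063720703)
[[227.4 180.2]
 [275.1 178.7]
 [276.2 212.4]
 [228.5 213.9]] [[0.601 0.189 0.141]
 [0.61  0.015 0.141]
 [0.485 0.008 0.141]
 [0.476 0.181 0.141]]
sides [0.1747 0.1246 0.1729 0.1247] c [0.5431 0.0983 0.141 ]
top (378, 222, 12, 12) ((383.3333435058594, 227.3333282470703), 5.821505546569824)
side (305, 268, 12, 6) ((310.5, 269.0), 5.590270042419434)
yel1 [ 0.463 -0.294  0.106]
yel2 [ 0.387 -0.266  0.106]
drop [ 0.493 -0.413  0.1  ]
shak [ 0.382 -0.428  0.085]
post [ 0.561 -0.056  0.135]
axis [0.493 0.001 0.023]
pad [0.428 0.088 0.1  ]
```

Run:
```python
from h import *
for s in((310.5,264),(310.5,266),(310.5,268),(310.5,270)): p,e=tri((383.3,227.3),s); print(s,p.round(4),round(e,4))
b=cv2.imread("pics/side0.png"); h=cv2.cvtColor(b,cv2.COLOR_BGR2HSV)
print(h[256:284,311].tolist())
o=bot.get_obs(); M=R.from_quat(o["eef_rot"][[1,2,3,0]]).as_matrix(); print(M.round(3))
```

```text
(310.5, 264) [ 0.4442 -0.3884  0.1035] 0.001
(310.5, 266) [ 0.4444 -0.3893  0.0977] 0.0001
(310.5, 268) [ 0.4446 -0.3903  0.0919] 0.0012
(310.5, 270) [ 0.4448 -0.3912  0.086 ] 0.0023
[[19, 41, 217], [19, 41, 214], [19, 42, 212], [21, 44, 205], [22, 51, 189], [25, 56, 149], [30, 18, 111], [116, 31, 115], [115, 37, 117], [120, 28, 118], [26, 16, 109], [33, 74, 121], [31, 93, 115], [36, 88, 101], [40, 77, 93], [43, 77, 93], [42, 72, 89], [36, 89, 86], [33, 59, 95], [18, 64, 115], [13, 72, 135], [8, 68, 138], [11, 74, 138], [10, 79, 132], [10, 75, 125], [13, 64, 120], [13, 52, 112], [10, 52, 113]]
[[ 0.953  0.303 -0.001]
 [ 0.303 -0.953  0.002]
 [-0.    -0.002 -1.   ]]
```

```bash
cat >> h.py <<'E'
def plan(P,phi,n=0,start=None):
    "rows from the measured pose to TCP P with tool-x heading phi; rounded to 2 dp"
    o=bot.get_obs(); M=R.from_quat(o["eef_rot"][[1,2,3,0]]).as_matrix()
    p=np.array(o["eef_pos"]); f=np.arctan2(M[1,0],M[0,0])
    if start is not None: p,f=np.array(start[0],float),start[1]
    P=np.array(P,float); df=(f-phi+np.pi)%(2*np.pi)-np.pi if abs(f-phi)>np.pi else f-phi
    d=P-p
    n=n or int(np.ceil(max(np.linalg.norm(d)/.018,abs(df)/.078,1)))
    rows=[]
    for i in range(n):
        k=n-i; v=(P-p)/k
        c,s=np.cos(f),np.sin(f)
        r=np.round([(c*v[0]+s*v[1])/.02,(s*v[0]-c*v[1])/.02,-v[2]/.02,(f-phi)/k/.08],2)
        p=p+np.array([c*r[0]*.02+s*r[1]*.02,s*r[0]*.02-c*r[1]*.02,-r[2]*.02]); f-=r[3]*.08; rows.append(r.tolist())
    for i in range(0,n,8): print(str(rows[i:i+8]).replace(" ",""))
    return p,f
E
python3 - <<'E'
from h import *
for uv in((345,245),(312,190)): print(plane("side",uv,0).round(3))
for uv,z in(((310,174),0),((262,167),0),((356,176),0),((310,174),.2)): print(plane("top",uv,z).round(3))
plan([.50,-.13,.22],1.9)
E
```

```text
[ 0.692 -0.171  0.   ]
[ 0.828  0.33  -0.   ]
[ 0.662 -0.119  0.   ]
[0.687 0.071 0.   ]
[ 0.659 -0.302  0.   ]
[ 0.617 -0.11   0.2  ]
[[0.68,-0.58,0.0,-0.62],[0.71,-0.55,0.0,-0.62],[0.74,-0.51,0.0,-0.62],[0.76,-0.48,0.0,-0.62],[0.79,-0.44,0.0,-0.62],[0.81,-0.4,0.0,-0.62],[0.82,-0.36,0.0,-0.62],[0.84,-0.32,0.0,-0.62]]
[[0.86,-0.28,0.0,-0.62],[0.87,-0.23,0.0,-0.62],[0.88,-0.19,0.0,-0.62],[0.89,-0.14,0.0,-0.62],[0.89,-0.1,0.0,-0.62],[0.9,-0.06,0.0,-0.62],[0.9,-0.01,0.0,-0.62],[0.9,0.03,0.0,-0.62]]
[[0.9,0.08,0.0,-0.62],[0.89,0.12,0.01,-0.62],[0.88,0.17,0.0,-0.62],[0.87,0.21,0.01,-0.62],[0.86,0.25,0.0,-0.63],[0.85,0.29,0.01,-0.62],[0.83,0.34,0.0,-0.63],[0.82,0.38,0.01,-0.62]]
[[0.8,0.42,0.0,-0.63],[0.77,0.46,0.01,-0.62],[0.75,0.49,0.0,-0.63],[0.72,0.53,0.01,-0.62],[0.7,0.57,0.0,-0.63],[0.67,0.6,0.01,-0.62],[0.63,0.63,0.0,-0.63],[0.61,0.67,0.01,-0.62]]
```

Run:
```python
from h import *
plan([.561,-.056,.20],2.8,40)
```

```text
[[0.65,-0.53,0.03,-0.78],[0.68,-0.49,0.03,-0.78],[0.71,-0.45,0.03,-0.78],[0.73,-0.4,0.03,-0.78],[0.76,-0.36,0.03,-0.78],[0.78,-0.31,0.03,-0.78],[0.8,-0.26,0.03,-0.78],[0.81,-0.21,0.03,-0.78]]
[[0.82,-0.16,0.03,-0.78],[0.83,-0.11,0.03,-0.78],[0.84,-0.05,0.03,-0.78],[0.84,-0.0,0.03,-0.78],[0.84,0.05,0.03,-0.78],[0.83,0.1,0.03,-0.78],[0.82,0.15,0.03,-0.78],[0.81,0.21,0.03,-0.78]]
[[0.8,0.26,0.02,-0.78],[0.78,0.3,0.03,-0.78],[0.76,0.35,0.02,-0.78],[0.74,0.4,0.03,-0.78],[0.71,0.44,0.02,-0.78],[0.68,0.49,0.03,-0.78],[0.65,0.53,0.02,-0.78],[0.62,0.57,0.03,-0.78]]
[[0.58,0.61,0.02,-0.78],[0.54,0.64,0.03,-0.78],[0.5,0.67,0.02,-0.78],[0.45,0.7,0.03,-0.78],[0.41,0.73,0.02,-0.78],[0.36,0.76,0.03,-0.78],[0.32,0.78,0.02,-0.78],[0.27,0.79,0.03,-0.77]]
[[0.22,0.81,0.02,-0.78],[0.17,0.82,0.03,-0.77],[0.11,0.83,0.02,-0.78],[0.06,0.84,0.03,-0.77],[0.01,0.84,0.02,-0.78],[-0.04,0.84,0.03,-0.77],[-0.09,0.83,0.02,-0.78],[-0.14,0.82,0.03,-0.77]]
```

play_rows(targets=[[0.65,-0.53,0.03,-0.78],[0.68,-0.49,0.03,-0.78],[0.71,-0.45,0.03,-0.78],[0.73,-0.4,0.03,-0.78],[0.76,-0.36,0.03,-0.78],[0.78,-0.31,0.03,-0.78],[0.8,-0.26,0.03,-0.78],[0.81,-0.21,0.03,-0.78]], grip=0.5, force=40)

```text
t: 0.9
eef_pos: [0.2699, -0.5059, 0.2172]
eef_rot: [-0.0, 0.919, 0.394, -0.0]
ft_force: [1.3, -0.1, 0.0]
finger_gap: 0.044
gripper_force: 0.0
```

play_rows(targets=[[0.82,-0.16,0.03,-0.78],[0.83,-0.11,0.03,-0.78],[0.84,-0.05,0.03,-0.78],[0.84,0.0,0.03,-0.78],[0.84,0.05,0.03,-0.78],[0.83,0.1,0.03,-0.78],[0.82,0.15,0.03,-0.78],[0.81,0.21,0.03,-0.78]])

```text
t: 1.7
eef_pos: [0.3426, -0.3934, 0.2125]
eef_rot: [-0.0, 0.793, 0.609, -0.0]
ft_force: [0.5, -0.5, -0.0]
finger_gap: 0.0436
gripper_force: 0.0
```

play_rows(targets=[[0.8,0.26,0.02,-0.78],[0.78,0.3,0.03,-0.78],[0.76,0.35,0.02,-0.78],[0.74,0.4,0.03,-0.78],[0.71,0.44,0.02,-0.78],[0.68,0.49,0.03,-0.78],[0.65,0.53,0.02,-0.78],[0.62,0.57,0.03,-0.78]])

```text
t: 2.5
eef_pos: [0.4159, -0.2805, 0.2088]
eef_rot: [-0.0, 0.618, 0.786, -0.0]
ft_force: [-0.2, -0.9, -0.1]
finger_gap: 0.0436
gripper_force: 0.0
```

play_rows(targets=[[0.58,0.61,0.02,-0.78],[0.54,0.64,0.03,-0.78],[0.5,0.67,0.02,-0.78],[0.45,0.7,0.03,-0.78],[0.41,0.73,0.02,-0.78],[0.36,0.76,0.03,-0.78],[0.32,0.78,0.02,-0.78],[0.27,0.79,0.03,-0.77]])

```text
t: 3.3
eef_pos: [0.4889, -0.1678, 0.2049]
eef_rot: [0.0, 0.404, 0.915, -0.0]
ft_force: [0.4, -0.1, 0.1]
finger_gap: 0.0434
gripper_force: 0.0
```

Run:
```python
from h import *
im=bot.grab_frame("side")[:,:,::-1]; cv2.imwrite("pics/side1.png",im)
crop("side",180,130,340,250,5,"c1.png",im)
print(proj("side",[[.561,-.056,.135],[.4267,.0917,.096],[.545,.098,.135]]).round(1))
```

```text
[[295.7 203.5]
 [244.1 205.4]
 [273.4 189.3]]
```

View pics/c1.png

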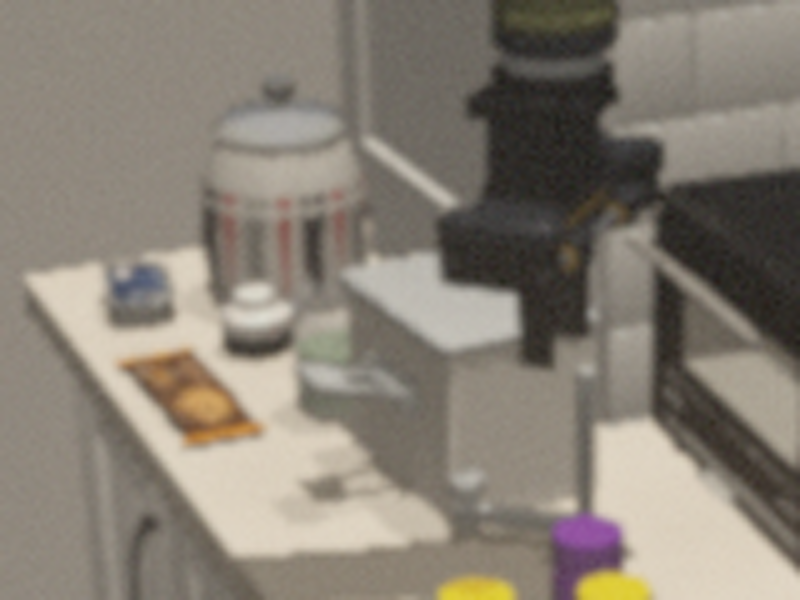

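Crop of the side view: the post top is at (297.2,203), the lid's front-right corner at (270,200.4), its front-left corner at (249,184.4) and the lever pad at about (244,205). All agree with the predictions.

Run:
```python
from h import *
for nm,a,b in(("post",(294.3,192.2),(297.2,202.8)),("FR",(276.2,213),(270,200.4)),("FL",(228.5,214.5),(249,184.4))):
    p,e=tri(a,b); print(nm,p.round(4),round(e,4))
q=plan([.562,-.056,.20],2.8,7)
plan([.562,-.056,.097],2.8,0,q)
```

```text
post [ 0.5639 -0.0569  0.1368] 0.004
FR [0.4881 0.0068 0.1353] 0.0084
FL [0.4777 0.1802 0.137 ] 0.0063
[[0.22,0.9,0.04,-0.87],[0.16,0.91,0.03,-0.87],[0.1,0.92,0.04,-0.86],[0.03,0.93,0.03,-0.87],[-0.03,0.93,0.04,-0.86],[-0.09,0.93,0.03,-0.87],[-0.16,0.91,0.04,-0.86]]
[[-0.0,0.0,0.86,-0.0],[-0.0,0.0,0.86,-0.0],[-0.0,0.0,0.86,-0.0],[-0.0,0.0,0.86,-0.0],[-0.0,0.0,0.85,-0.0],[-0.0,0.0,0.86,-0.0]]
```

play_rows(targets=[[0.22,0.9,0.04,-0.87],[0.16,0.91,0.03,-0.87],[0.1,0.92,0.04,-0.86],[0.03,0.93,0.03,-0.87],[-0.03,0.93,0.04,-0.86],[-0.09,0.93,0.03,-0.87],[-0.16,0.91,0.04,-0.86],[0,0,0,0]])

```text
t: 4.15
eef_pos: [0.5621, -0.0575, 0.1998]
eef_rot: [0.0, 0.172, 0.985, 0.001]
ft_force: [-0.5, 0.5, 0.4]
finger_gap: 0.0436
gripper_force: 0.0
```

play_rows(targets=[[0,0,0.86,0],[0,0,0.86,0],[0,0,0.86,0],[0,0,0.86,0],[0,0,0.86,0],[0,0,0.86,0],[0,0,0,0]])

```text
t: 4.85
eef_pos: [0.5588, -0.062, 0.0943]
eef_rot: [-0.002, 0.176, 0.984, -0.0]
ft_force: [-0.6, -0.6, -0.6]
finger_gap: 0.0436
gripper_force: 0.0
```

play_rows(targets=[[0,0,0,0],[0,0,0,0],[0,0,0,0],[0,0,0,0]], grip=0, force=40)

```text
t: 5.25
eef_pos: [0.5614, -0.061, 0.0976]
eef_rot: [0.001, 0.176, 0.984, 0.0]
ft_force: [-0.8, 1.3, 0.9]
finger_gap: 0.0194
gripper_force: 0.7
```

play_rows(targets=[[0,0,0,0],[0,0,0,0],[0,0,0,0],[0,0,0,0]])

```text
t: 5.65
eef_pos: [0.5611, -0.0608, 0.0973]
eef_rot: [0.0, 0.175, 0.984, 0.0]
ft_force: [-1.7, 2.8, 5.9]
finger_gap: 0.0132
gripper_force: 40.1
```

Run:
```python
from h import *
ax=np.array([.497,-.005]); o=bot.get_obs(); p0=o["eef_pos"]; M=R.from_quat(o["eef_rot"][[1,2,3,0]]).as_matrix()
f=np.arctan2(M[1,0],M[0,0]); p=np.array(p0[:2]); print(p,f)
a0=np.arctan2(*(p-ax)[::-1]); rows=[]
n=24
for i in range(n):
    a=a0+(-2.0-a0)*(i+1)/n; v=ax+.085*np.array([np.cos(a),np.sin(a)])-p
    c,s=np.cos(f),np.sin(f); df=(f-1.35)/(n-i)
    r=np.round([(c*v[0]+s*v[1])/.02,(s*v[0]-c*v[1])/.02,0,df/.08],2)
    p=p+.02*np.array([c*r[0]+s*r[1],s*r[0]-c*r[1]]); f-=.08*r[3]; rows.append(r.tolist())
for i in range(0,n,8): print(str(rows[i:i+8]).replace(" ",""))
print(p,f)
```

```text
[ 0.56108181 -0.06080176] 2.788969446301726
[[0.09,-0.21,0.0,0.75],[0.08,-0.21,0.0,0.75],[0.08,-0.21,0.0,0.75],[0.09,-0.21,0.0,0.75],[0.08,-0.22,0.0,0.75],[0.08,-0.21,0.0,0.75],[0.08,-0.21,0.0,0.75],[0.07,-0.22,0.0,0.75]]
[[0.08,-0.21,0.0,0.75],[0.07,-0.22,0.0,0.75],[0.07,-0.21,0.0,0.75],[0.08,-0.22,0.0,0.75],[0.07,-0.21,0.0,0.75],[0.06,-0.22,0.0,0.75],[0.07,-0.22,0.0,0.75],[0.07,-0.21,0.0,0.75]]
[[0.06,-0.22,0.0,0.75],[0.06,-0.22,0.0,0.75],[0.06,-0.22,0.0,0.75],[0.06,-0.22,0.0,0.75],[0.06,-0.22,0.0,0.75],[0.06,-0.22,0.0,0.75],[0.06,-0.22,0.0,0.74],[0.05,-0.22,0.0,0.75]]
[ 0.4616289  -0.08229528] 1.349769446301725
```

play_rows(targets=[[0.09,-0.21,0,0.75],[0.08,-0.21,0,0.75],[0.08,-0.21,0,0.75],[0.09,-0.21,0,0.75],[0.08,-0.22,0,0.75],[0.08,-0.21,0,0.75],[0.08,-0.21,0,0.75],[0.07,-0.22,0,0.75]])

```text
t: 6.45
eef_pos: [0.5317, -0.0823, 0.0972]
eef_rot: [-0.0, 0.405, 0.914, 0.0]
ft_force: [-2.6, 3.7, 6.4]
finger_gap: 0.0126
gripper_force: 40.2
```

play_rows(targets=[[0.08,-0.21,0,0.75],[0.07,-0.22,0,0.75],[0.07,-0.21,0,0.75],[0.08,-0.22,0,0.75],[0.07,-0.21,0,0.75],[0.06,-0.22,0,0.75],[0.07,-0.22,0,0.75],[0.07,-0.21,0,0.75]])

```text
t: 7.25
eef_pos: [0.4961, -0.09, 0.0972]
eef_rot: [-0.0, 0.611, 0.792, -0.0]
ft_force: [-2.1, 3.1, 5.3]
finger_gap: 0.0129
gripper_force: 40.2
```

play_rows(targets=[[0.06,-0.22,0,0.75],[0.06,-0.22,0,0.75],[0.06,-0.22,0,0.75],[0.06,-0.22,0,0.75],[0.06,-0.22,0,0.75],[0.06,-0.22,0,0.75],[0.06,-0.22,0,0.74],[0.05,-0.22,0,0.75]])

```text
t: 8.05
eef_pos: [0.4674, -0.0841, 0.0976]
eef_rot: [0.006, 0.781, 0.624, 0.005]
ft_force: [23.5, -3.3, -19.0]
finger_gap: 0.0131
gripper_force: 39.8
```

play_rows(targets=[[0,0,0,0],[0,0,0,0],[0,0.2,0,0],[0,0,0,0]])

```text
t: 8.45
eef_pos: [0.4678, -0.0842, 0.0974]
eef_rot: [0.002, 0.781, 0.625, 0.002]
ft_force: [7.1, -0.1, -1.0]
finger_gap: 0.0131
gripper_force: 40.2
```

play_rows(targets=[[0,0,0,0],[0,0,0,0],[0,0,0,0],[0,0,0,0]], grip=0.6)

```text
t: 8.85
eef_pos: [0.4646, -0.0839, 0.0964]
eef_rot: [-0.0, 0.781, 0.625, -0.001]
ft_force: [0.1, 0.0, 0.4]
finger_gap: 0.0371
gripper_force: 0.0
```

play_rows(targets=[[0,0,-1,0],[0,0,-1,0],[0,0,-1,0],[0,0,-1,0],[0,0,-1,0],[0,0,0,0]])

```text
t: 9.45
eef_pos: [0.4667, -0.084, 0.1992]
eef_rot: [0.002, 0.781, 0.625, 0.001]
ft_force: [0.7, -0.7, 0.4]
finger_gap: 0.0523
gripper_force: 0.0
```

Run:
```python
from h import *
# pad expected; phi with tool y along caddy y: phi = .053 (mod pi)
q=plan([.427,.0905,.185],.053,18)
```

```text
[[0.45,-0.21,0.04,0.9],[0.43,-0.25,0.04,0.9],[0.41,-0.28,0.04,0.9],[0.39,-0.31,0.04,0.9],[0.37,-0.33,0.04,0.9],[0.35,-0.36,0.04,0.9],[0.32,-0.38,0.04,0.9],[0.29,-0.4,0.04,0.9]]
[[0.26,-0.42,0.04,0.9],[0.23,-0.44,0.04,0.9],[0.2,-0.46,0.04,0.9],[0.16,-0.47,0.04,0.9],[0.13,-0.48,0.04,0.9],[0.09,-0.49,0.04,0.9],[0.06,-0.49,0.04,0.9],[0.02,-0.5,0.04,0.9]]
[[-0.01,-0.5,0.03,0.9],[-0.06,-0.49,0.04,0.9]]
```

Run:
```python
from h import *
im=bot.grab_frame("top")[:,:,::-1]; cv2.imwrite("pics/top2.png",im)
crop("top",220,175,320,250,8,"c2.png",im)
def cw(x,y,z,C=(.545,.098),w=.053): c,s=np.cos(w),np.sin(w); return [C[0]+c*x-s*y,C[1]+s*x+c*y,z]
print(proj("top",[cw(-.133,.024,.1),cw(-.133,-.024,.1),cw(-.104,.024,.1),cw(-.064,.088,.141),cw(-.064,-.088,.141),cw(-.09,-.175,.135)]).round(1))
```

```text
[[246.9 233.4]
 [259.9 233. ]
 [246.7 225.6]
 [228.  213.9]
 [276.6 212.3]
 [300.8 218.9]]
```

View pics/c2.png

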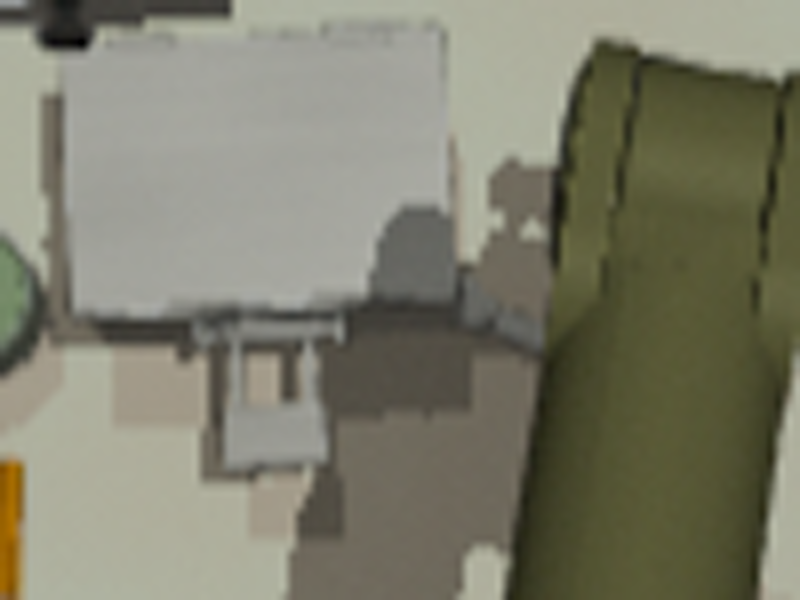

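The crop shows the pad's front corners at (247.7,233.3) and (260.2,232.4), within 1 px of the prediction. The leg bar points out under the arm.

play_rows(targets=[[0.45,-0.21,0.04,0.9],[0.43,-0.25,0.04,0.9],[0.41,-0.28,0.04,0.9],[0.39,-0.31,0.04,0.9],[0.37,-0.33,0.04,0.9],[0.35,-0.36,0.04,0.9],[0.32,-0.38,0.04,0.9],[0.29,-0.4,0.04,0.9]], grip=0.95)

```text
t: 10.3
eef_pos: [0.4465, -0.0058, 0.1888]
eef_rot: [-0.001, 0.927, 0.376, -0.001]
ft_force: [0.7, 0.5, -1.1]
finger_gap: 0.0825
gripper_force: 0.0
```

play_rows(targets=[[0.26,-0.42,0.04,0.9],[0.23,-0.44,0.04,0.9],[0.2,-0.46,0.04,0.9],[0.16,-0.47,0.04,0.9],[0.13,-0.48,0.04,0.9],[0.09,-0.49,0.04,0.9],[0.06,-0.49,0.04,0.9],[0.02,-0.5,0.04,0.9]])

```text
t: 11.1
eef_pos: [0.4289, 0.0716, 0.1824]
eef_rot: [-0.0, 0.995, 0.097, -0.001]
ft_force: [-0.1, 0.6, 0.3]
finger_gap: 0.0826
gripper_force: 0.0
```

play_rows(targets=[[-0.01,-0.5,0.03,0.9],[-0.06,-0.49,0.04,0.9],[0,0,0,0],[0,0,0,0]])

```text
t: 11.5
eef_pos: [0.4249, 0.0903, 0.1817]
eef_rot: [0.0, 1.0, 0.028, -0.001]
ft_force: [0.6, -0.2, 0.0]
finger_gap: 0.0827
gripper_force: 0.0
```

Run:
```python
from h import *
im=bot.grab_frame("top")[:,:,::-1]; cv2.imwrite("pics/top3.png",im)
o=bot.get_obs(); print(o["eef_pos"].round(4)); plan([.427,.0895,.079],.053,0)
```

```text
[0.4251 0.0901 0.1819]
[[0.02,0.01,0.86,0.0],[0.01,0.0,0.86,0.0],[0.02,0.01,0.86,0.0],[0.01,0.0,0.85,0.01],[0.02,0.01,0.86,0.0],[0.01,0.0,0.85,0.01]]
```

Run:
```python
from h import *
crop("top",220,175,320,250,8,"c3.png",cv2.imread("pics/top3.png"))
```

View pics/c3.png

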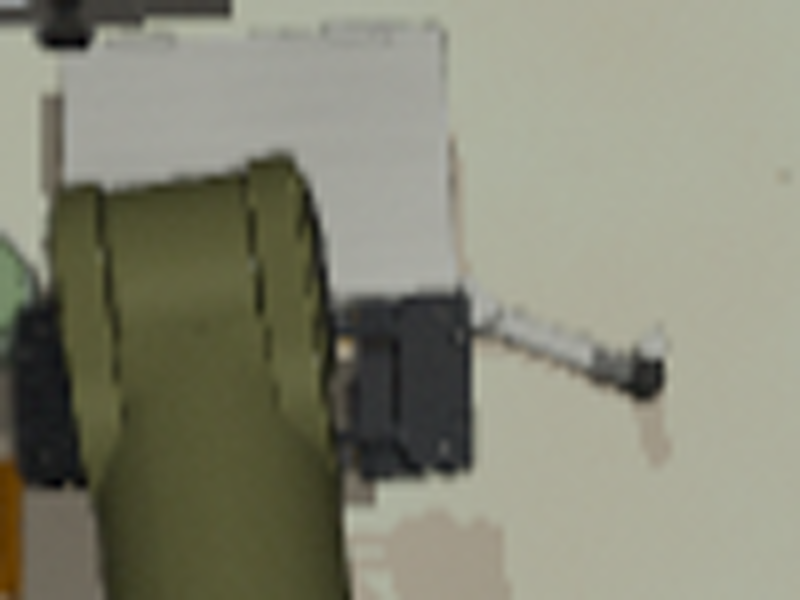

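play_rows(targets=[[0.02,0.01,0.86,0],[0.01,0,0.86,0],[0.02,0.01,0.86,0],[0.01,0,0.85,0],[0.02,0.01,0.86,0],[0.01,0,0.85,0]])

```text
t: 12.15
eef_pos: [0.4273, 0.0895, 0.0788]
eef_rot: [0.0, 1.0, 0.027, -0.0]
ft_force: [-0.1, 0.5, 0.1]
finger_gap: 0.0828
gripper_force: 0.0
```

play_rows(targets=[[0,0,0,0],[0,0,0,0],[0,0,0,0],[0,0,0,0],[0,0,0,0],[0,0,0,0]], grip=0, force=50)

```text
t: 12.75
eef_pos: [0.4278, 0.0888, 0.0803]
eef_rot: [0.001, 1.0, 0.027, 0.001]
ft_force: [-0.3, -4.0, 3.8]
finger_gap: 0.0471
gripper_force: 50.0
```

The crop shows the leg post at (300,218), which is the fully-out place, and the pad is pinched with a 47 mm gap. Pressing the lever down.

play_rows(targets=[[-0.05,0,0.25,0],[-0.04,0,0.25,0],[-0.03,0,0.25,0],[0,0,0.25,0],[0.02,0,0.25,0],[0.05,0,0.25,0],[0.07,0,0.25,0],[0.09,0,0.25,0]])

```text
t: 13.55
eef_pos: [0.4299, 0.089, 0.0399]
eef_rot: [0.001, 1.0, 0.027, 0.0]
ft_force: [-0.8, -5.4, 2.8]
finger_gap: 0.0472
gripper_force: 50.0
```

play_rows(targets=[[0,0,0.1,0],[0,0,0.05,0],[0,0,0,0],[0,0,0,0],[0,0,0,0]])

```text
t: 14.05
eef_pos: [0.4302, 0.089, 0.0391]
eef_rot: [0.002, 1.0, 0.027, -0.0]
ft_force: [-9.3, -7.3, 26.5]
finger_gap: 0.047
gripper_force: 50.0
```

play_rows(targets=[[0,0,-0.1,0],[0,0,0,0],[0,0,0,0],[0,0,0,0],[0,0,0,0]], grip=0.95)

```text
t: 14.55
eef_pos: [0.4292, 0.0907, 0.0384]
eef_rot: [-0.0, 1.0, 0.027, -0.0]
ft_force: [-0.3, 0.9, 0.1]
finger_gap: 0.0782
gripper_force: 0.0
```

play_rows(targets=[[0,0,-1,0],[0,0,-1,0],[0,0,-1,0],[0,0,-1,0],[0,0,-1,0],[0,0,-1,0],[0,0,-1,0],[0,0,-1,0]])

```text
t: 15.35
eef_pos: [0.4293, 0.0906, 0.1994]
eef_rot: [0.0, 1.0, 0.027, -0.0]
ft_force: [-0.1, -0.1, -0.7]
finger_gap: 0.083
gripper_force: 0.0
```

Run:
```python
from h import *
im=bot.grab_frame("side")[:,:,::-1]; cv2.imwrite("pics/side4.png",im)
t=bot.grab_frame("top")[:,:,::-1]; cv2.imwrite("pics/top4.png",t)
A=cv2.resize(im[120:260,190:330],None,fx=4,fy=4,interpolation=2)
B=np.zeros_like(A); b=cv2.resize(t[160:250,215:275],None,fx=4,fy=4,interpolation=2); B[:360,:240]=b
cv2.imwrite("pics/c4.png",np.hstack([A,B[:,:240]]))
# direct to the jar: TCP above, orientation chosen later
C=np.array([.4443,-.3884]); 
for n,p in(("drop",(.493,-.413)),("shak",(.382,-.428)),("y1",(.463,-.294)),("y2",(.387,-.266))):
    d=np.array(p)-C; print(n,np.linalg.norm(d).round(3),np.degrees(np.arctan2(d[1],d[0])).round(0))
```

```text
drop 0.055 -27.0
shak 0.074 -148.0
y1 0.096 79.0
y2 0.135 115.0
```

View pics/c4.png

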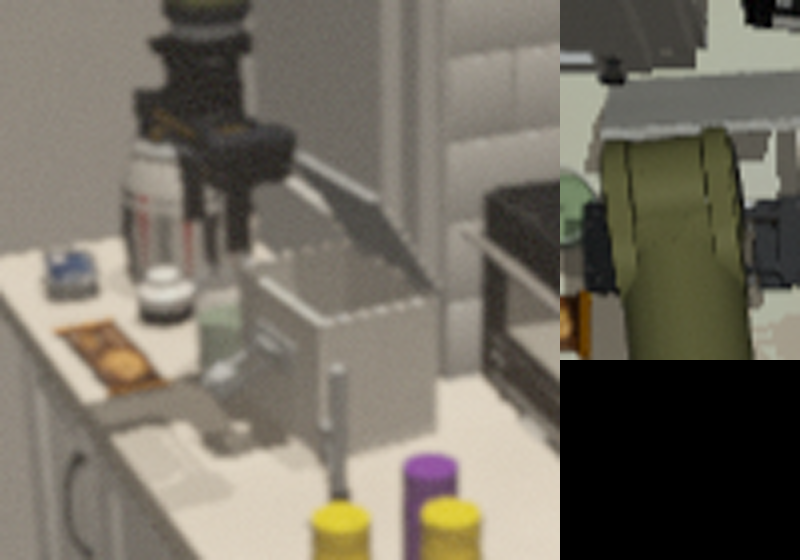

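The crop shows the lid raised and staying up with the lever down. The leg post is out and the rest is undisturbed.

Run:
```python
from h import *
plan([.4443,-.3884,.175],-.471,26)
```

```text
[[-0.02,0.92,0.05,0.25],[-0.01,0.92,0.05,0.25],[0.01,0.92,0.05,0.25],[0.03,0.92,0.05,0.25],[0.05,0.92,0.05,0.25],[0.07,0.92,0.05,0.25],[0.09,0.92,0.05,0.25],[0.1,0.92,0.05,0.25]]
[[0.12,0.91,0.05,0.25],[0.14,0.91,0.05,0.25],[0.16,0.91,0.05,0.25],[0.18,0.91,0.05,0.25],[0.2,0.9,0.05,0.25],[0.21,0.9,0.05,0.25],[0.23,0.89,0.05,0.25],[0.25,0.89,0.05,0.26]]
[[0.27,0.88,0.05,0.25],[0.29,0.88,0.05,0.26],[0.3,0.87,0.05,0.25],[0.32,0.86,0.05,0.26],[0.34,0.86,0.05,0.25],[0.36,0.85,0.05,0.26],[0.37,0.84,0.05,0.25],[0.39,0.84,0.05,0.26]]
[[0.41,0.83,0.05,0.25],[0.42,0.82,0.05,0.26]]
```

play_rows(targets=[[-0.02,0.92,0.05,0.25],[-0.01,0.92,0.05,0.25],[0.01,0.92,0.05,0.25],[0.03,0.92,0.05,0.25],[0.05,0.92,0.05,0.25],[0.07,0.92,0.05,0.25],[0.09,0.92,0.05,0.25],[0.1,0.92,0.05,0.25]], grip=0.77)

```text
t: 16.25
eef_pos: [0.4334, -0.0587, 0.1906]
eef_rot: [0.0, 0.999, -0.054, -0.0]
ft_force: [-0.6, -0.1, -1.0]
finger_gap: 0.0669
gripper_force: 0.0
```

play_rows(targets=[[0.12,0.91,0.05,0.25],[0.14,0.91,0.05,0.25],[0.16,0.91,0.05,0.25],[0.18,0.91,0.05,0.25],[0.2,0.9,0.05,0.25],[0.21,0.9,0.05,0.25],[0.23,0.89,0.05,0.25],[0.25,0.89,0.05,0.26]])

```text
t: 17.05
eef_pos: [0.4374, -0.2061, 0.1826]
eef_rot: [0.0, 0.991, -0.134, -0.0]
ft_force: [0.1, 0.2, -0.1]
finger_gap: 0.0672
gripper_force: 0.0
```

play_rows(targets=[[0.27,0.88,0.05,0.25],[0.29,0.88,0.05,0.26],[0.3,0.87,0.05,0.25],[0.32,0.86,0.05,0.26],[0.34,0.86,0.05,0.25],[0.36,0.85,0.05,0.26],[0.37,0.84,0.05,0.25],[0.39,0.84,0.05,0.26]])

```text
t: 17.85
eef_pos: [0.4415, -0.3536, 0.1746]
eef_rot: [0.0, 0.977, -0.214, -0.0]
ft_force: [0.7, 0.4, -0.1]
finger_gap: 0.067
gripper_force: 0.0
```

play_rows(targets=[[0.41,0.83,0.05,0.25],[0.42,0.82,0.05,0.26],[0,0,0,0],[0,0,0,0]])

```text
t: 18.25
eef_pos: [0.4424, -0.3889, 0.1724]
eef_rot: [-0.001, 0.972, -0.234, -0.0]
ft_force: [0.6, 0.7, -0.5]
finger_gap: 0.0671
gripper_force: 0.0
```

Run:
```python
from h import *
im=bot.grab_frame("side")[:,:,::-1]; t=bot.grab_frame("top")[:,:,::-1]
A=cv2.resize(im[215:315,265:365],None,fx=5,fy=5,interpolation=2); B=np.zeros((500,300,3),np.uint8)
B[:300,:300]=cv2.resize(t[165:240,215:290],None,fx=4,fy=4,interpolation=2)
cv2.imwrite("pics/top5.png",t); cv2.imwrite("pics/c5.png",np.hstack([A,B])); plan([.4443,-.3884,.092],-.471,6)
P=[[.4443,-.3884,.106]]; print(proj("side",P))
```

```text
[[0.01,-0.0,0.67,0.0],[0.01,-0.0,0.67,0.0],[0.01,-0.0,0.67,0.0],[0.01,-0.0,0.68,0.0],[0.02,-0.0,0.67,0.01],[0.01,-0.01,0.68,0.0]]
[[310.36833727 263.25589122]]
```

View pics/c5.png

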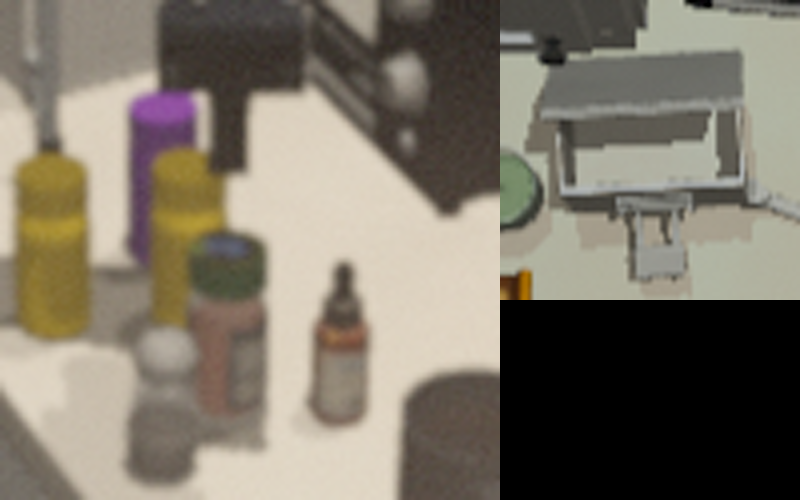

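The crop confirms the green-capped jar at side (310,264) under the gripper, the lid raised and the leg out. Grasping it.

play_rows(targets=[[0.01,0,0.67,0],[0.01,0,0.67,0],[0.01,0,0.67,0],[0.01,0,0.68,0],[0.02,0,0.67,0],[0.01,0,0.68,0]])

```text
t: 18.95
eef_pos: [0.4435, -0.3894, 0.0905]
eef_rot: [-0.0, 0.972, -0.234, -0.0]
ft_force: [0.7, 1.5, -0.4]
finger_gap: 0.067
gripper_force: 0.0
```

play_rows(targets=[[0,0,0,0],[0,0,0,0],[0,0,0,0],[0,0,0,0],[0,0,0,0]], grip=0, force=25)

```text
t: 19.45
eef_pos: [0.4441, -0.3902, 0.0929]
eef_rot: [0.001, 0.972, -0.234, 0.001]
ft_force: [-0.4, -1.6, 1.6]
finger_gap: 0.0445
gripper_force: 25.0
```

play_rows(targets=[[0,0,-0.5,0],[0,0,-1,0],[0,0,-1,0],[0,0,-1,0],[0,0,-1,0],[0,0,-1,0],[0,0,-1,0],[0,0,0,0]])

```text
t: 20.25
eef_pos: [0.4452, -0.3905, 0.2257]
eef_rot: [0.002, 0.972, -0.233, 0.003]
ft_force: [0.5, -0.3, -1.8]
finger_gap: 0.0442
gripper_force: 25.0
```

Run:
```python
from h import *
t=cv2.imread("pics/top5.png"); g=cv2.cvtColor(t,6)
for u in(236,240,262,268): print(u,g[186:218,u].tolist())
for v in range(210,216): print(v,g[v,226:236].tolist(),g[v,270:282].tolist())
C=(.545,.098);w=.053
def tocad(p): d=np.array(p[:2])-C; c,s=np.cos(w),np.sin(w); return np.round([c*d[0]+s*d[1],-s*d[0]+c*d[1]],4)
for u in(236,240,262,268):
  for v in (189,191,193): print("lid",u,v,tocad(plane("top",(u,v),.24)))
  for v in (209.5,211.5,213.5): print("rim",u,v,tocad(plane("top",(u,v),.135)))
```

```text
236 [105, 105, 107, 107, 107, 121, 136, 136, 118, 89, 89, 88, 89, 91, 91, 90, 143, 174, 175, 176, 176, 175, 175, 175, 177, 178, 179, 148, 68, 65, 67, 66]
240 [106, 105, 108, 108, 103, 125, 144, 126, 99, 91, 90, 90, 88, 89, 89, 90, 144, 176, 176, 175, 174, 175, 175, 174, 161, 162, 163, 114, 66, 67, 68, 70]
262 [109, 109, 108, 108, 136, 151, 117, 81, 92, 90, 91, 91, 90, 91, 145, 177, 178, 177, 177, 178, 176, 176, 176, 162, 162, 151, 76, 116, 131, 127, 149, 150]
268 [109, 110, 110, 113, 131, 147, 162, 175, 177, 177, 177, 176, 177, 177, 178, 177, 177, 177, 177, 178, 177, 176, 176, 175, 177, 147, 63, 68, 68, 69, 111, 148]
210 [172, 122, 108, 114, 164, 98, 77, 78, 170, 175] [170, 179, 179, 178, 169, 166, 103, 141, 146, 168, 176, 175]
211 [167, 121, 109, 105, 172, 134, 125, 127, 173, 177] [148, 147, 147, 146, 126, 121, 97, 138, 140, 167, 172, 172]
212 [161, 120, 108, 98, 171, 169, 168, 169, 179, 179] [68, 65, 68, 68, 67, 68, 101, 139, 143, 169, 170, 168]
213 [161, 121, 108, 104, 143, 146, 146, 147, 146, 148] [66, 68, 67, 67, 67, 68, 92, 140, 143, 171, 169, 172]
214 [155, 119, 109, 107, 83, 
[... 215 characters left out ...]
91 [0.0001 0.0486]
lid 236 193 [-0.0069  0.0487]
rim 236 209.5 [-0.048   0.0593]
rim 236 211.5 [-0.0554  0.0594]
rim 236 213.5 [-0.0627  0.0596]
lid 240 189 [0.0066 0.0347]
lid 240 191 [-0.0004  0.0348]
lid 240 193 [-0.0074  0.0349]
rim 240 209.5 [-0.0485  0.0448]
rim 240 211.5 [-0.0558  0.0449]
rim 240 213.5 [-0.0632  0.045 ]
lid 262 189 [ 0.0042 -0.0412]
lid 262 191 [-0.0028 -0.041 ]
lid 262 193 [-0.0098 -0.0408]
rim 262 209.5 [-0.051  -0.0353]
rim 262 211.5 [-0.0584 -0.0351]
rim 262 213.5 [-0.0657 -0.0349]
lid 268 189 [ 0.0035 -0.0618]
lid 268 191 [-0.0035 -0.0616]
lid 268 193 [-0.0105 -0.0615]
rim 268 209.5 [-0.0517 -0.0571]
rim 268 211.5 [-0.0591 -0.0569]
rim 268 213.5 [-0.0664 -0.0567]
```

Run:
```python
from h import *
q=plan([.485,.0945,.285],.075,28)
q=plan([.5156,.0958,.285],.075,4,q)
plan([.5156,.0958,.245],.075,4,q)
```

```text
[[-0.33,-0.8,-0.11,-0.24],[-0.31,-0.81,-0.11,-0.24],[-0.3,-0.82,-0.11,-0.24],[-0.28,-0.82,-0.11,-0.24],[-0.27,-0.83,-0.11,-0.24],[-0.25,-0.83,-0.11,-0.24],[-0.24,-0.84,-0.1,-0.24],[-0.22,-0.84,-0.11,-0.25]]
[[-0.2,-0.85,-0.1,-0.24],[-0.19,-0.85,-0.11,-0.25],[-0.17,-0.85,-0.1,-0.24],[-0.15,-0.86,-0.11,-0.25],[-0.14,-0.86,-0.1,-0.24],[-0.12,-0.86,-0.11,-0.25],[-0.1,-0.86,-0.1,-0.24],[-0.08,-0.86,-0.11,-0.25]]
[[-0.07,-0.87,-0.1,-0.24],[-0.05,-0.87,-0.11,-0.25],[-0.03,-0.87,-0.1,-0.24],[-0.02,-0.87,-0.11,-0.25],[-0.0,-0.87,-0.1,-0.24],[0.02,-0.87,-0.11,-0.25],[0.03,-0.87,-0.1,-0.24],[0.05,-0.86,-0.11,-0.25]]
[[0.07,-0.86,-0.1,-0.24],[0.08,-0.86,-0.11,-0.25],[0.1,-0.87,-0.1,-0.24],[0.12,-0.86,-0.11,-0.25]]
[[0.38,0.01,0.0,0.0],[0.38,0.01,0.0,0.0],[0.39,0.02,0.0,0.0],[0.38,0.01,0.0,0.0]]
[[0.0,0.0,0.5,0.0],[0.0,0.0,0.5,0.0],[0.0,0.0,0.5,0.0],[0.0,0.0,0.5,0.0]]
```

play_rows(targets=[[-0.33,-0.8,-0.11,-0.24],[-0.31,-0.81,-0.11,-0.24],[-0.3,-0.82,-0.11,-0.24],[-0.28,-0.82,-0.11,-0.24],[-0.27,-0.83,-0.11,-0.24],[-0.25,-0.83,-0.11,-0.24],[-0.24,-0.84,-0.1,-0.24],[-0.22,-0.84,-0.11,-0.25]])

```text
t: 21.05
eef_pos: [0.4551, -0.2494, 0.2396]
eef_rot: [0.0, 0.988, -0.157, 0.0]
ft_force: [0.4, 0.4, -1.1]
finger_gap: 0.0444
gripper_force: 25.0
```

play_rows(targets=[[-0.2,-0.85,-0.1,-0.24],[-0.19,-0.85,-0.11,-0.25],[-0.17,-0.85,-0.1,-0.24],[-0.15,-0.86,-0.11,-0.25],[-0.14,-0.86,-0.1,-0.24],[-0.12,-0.86,-0.11,-0.25],[-0.1,-0.86,-0.1,-0.24],[-0.08,-0.86,-0.11,-0.25]])

```text
t: 21.85
eef_pos: [0.4666, -0.1109, 0.2563]
eef_rot: [0.0, 0.997, -0.079, 0.0]
ft_force: [-0.7, 0.1, -1.3]
finger_gap: 0.0442
gripper_force: 25.0
```

play_rows(targets=[[-0.07,-0.87,-0.1,-0.24],[-0.05,-0.87,-0.11,-0.25],[-0.03,-0.87,-0.1,-0.24],[-0.02,-0.87,-0.11,-0.25],[0,-0.87,-0.1,-0.24],[0.02,-0.87,-0.11,-0.25],[0.03,-0.87,-0.1,-0.24],[0.05,-0.86,-0.11,-0.25]])

```text
t: 22.65
eef_pos: [0.4779, 0.0278, 0.2731]
eef_rot: [0.0, 1.0, -0.001, 0.0]
ft_force: [0.3, -0.1, -1.9]
finger_gap: 0.0444
gripper_force: 25.0
```

play_rows(targets=[[0.07,-0.86,-0.1,-0.24],[0.08,-0.86,-0.11,-0.25],[0.1,-0.87,-0.1,-0.24],[0.12,-0.86,-0.11,-0.25],[0,0,0,0],[0,0,0,0]])

```text
t: 23.25
eef_pos: [0.4835, 0.0955, 0.2812]
eef_rot: [0.0, 0.999, 0.038, -0.0]
ft_force: [-0.5, -0.5, -1.0]
finger_gap: 0.0443
gripper_force: 25.0
```

Run:
```python
from h import *
im=bot.grab_frame("side")[:,:,::-1]; t=bot.grab_frame("top")[:,:,::-1]
A=cv2.resize(im[110:230,200:320],None,fx=4.5,fy=4.5,interpolation=2); B=np.zeros((540,260,3),np.uint8)
B[:300,:260]=cv2.resize(t[165:240,220:285],None,fx=4,fy=4,interpolation=2)
cv2.imwrite("pics/side6.png",im); cv2.imwrite("pics/c6.png",np.hstack([A,B]))
o=bot.get_obs(); p=o["eef_pos"]; print(p); 
print(proj("side",[p+[0,0,.013],p-[0,0,.093],p+[.0,-.023,-.093],[.5383,.01,.24],[.4855,.01,.135]]).round(1))
q=plan([.5156,.0958,.285],.075,4)
plan([.5156,.0958,.243],.075,4,q)
```

```text
[0.4835227  0.09428737 0.28105542]
[[256.6 149.9]
 [257.7 178.6]
 [260.1 180.6]
 [281.2 169.5]
 [267.7 200.5]]
[[0.4,0.01,-0.05,-0.01],[0.4,0.01,-0.05,-0.0],[0.4,0.01,-0.05,-0.01],[0.41,0.01,-0.05,-0.0]]
[[-0.0,0.0,0.53,-0.0],[-0.0,0.0,0.52,-0.0],[-0.0,0.0,0.53,-0.0],[-0.0,0.0,0.52,-0.0]]
```

View pics/c6.png

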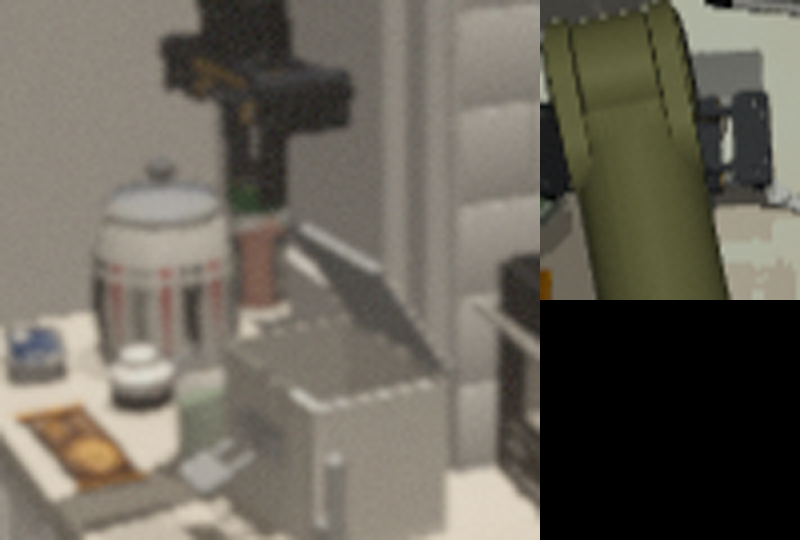

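The crop shows the jar hanging upright with its foot at side (258.2,177.8), as predicted. The lid's near corner is at (285,170) and the rim corner at (270.7,200.7), matching to about 1 px. Moving over the mouth.

play_rows(targets=[[0.4,0.01,-0.05,0],[0.4,0.01,-0.05,0],[0.4,0.01,-0.05,0],[0.41,0.01,-0.05,0],[0,0,0,0]])

```text
t: 23.85
eef_pos: [0.5165, 0.0969, 0.285]
eef_rot: [-0.001, 0.999, 0.037, -0.0]
ft_force: [-0.9, 1.2, -1.1]
finger_gap: 0.0444
gripper_force: 25.0
```

play_rows(targets=[[0,0,0.53,0],[0,0,0.52,0],[0,0,0.53,0],[0,0,0.52,0],[0,0,0,0],[0,0,0,0]])

```text
t: 24.45
eef_pos: [0.5155, 0.097, 0.2431]
eef_rot: [0.0, 0.999, 0.038, -0.0]
ft_force: [0.3, 0.5, -1.3]
finger_gap: 0.0447
gripper_force: 25.0
```

Run:
```python
from h import *
im=bot.grab_frame("side")[:,:,::-1]
cv2.imwrite("pics/side7.png",im); crop("side",225,120,315,210,6,"c7.png",im)
o=bot.get_obs(); p=o["eef_pos"]; print(p,o["ft_force"])
print(proj("side",[p+[0,0,.013],p-[0,0,.093]]).round(1))
```

```text
[0.51578863 0.09712876 0.24354808] [-0.47982714 -0.56469314 -1.03212322]
[[265.2 158.7]
 [266.  186.7]]
```

View pics/c7.png

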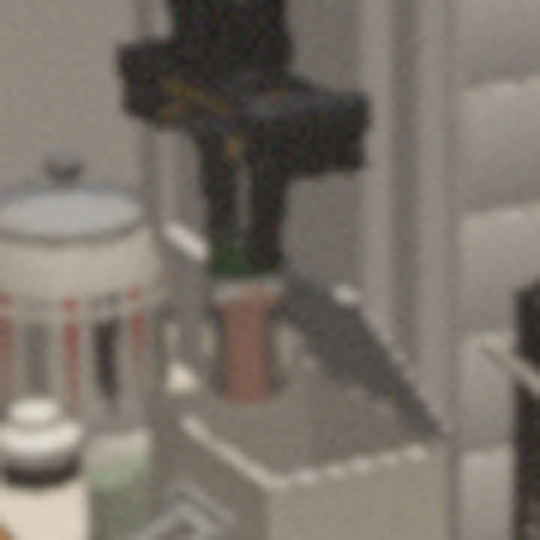

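The crop shows the jar between the front rim and the lid edge, with its foot at about (266,187). Lowering it.

play_rows(targets=[[0,0,0.3,0],[0,0,0.3,0],[0,0,0.3,0],[0,0,0.3,0],[0,0,0.3,0],[0,0,0,0]])

```text
t: 25.1
eef_pos: [0.515, 0.0969, 0.2122]
eef_rot: [0.0, 0.999, 0.038, -0.001]
ft_force: [1.2, 0.3, -1.5]
finger_gap: 0.0448
gripper_force: 25.0
```

play_rows(targets=[[0,0,0.3,0],[0,0,0.3,0],[0,0,0.3,0],[0,0,0.3,0],[0,0,0.3,0],[0.15,0,0,0],[0,0,0,0],[0,0,0,0]])

```text
t: 25.9
eef_pos: [0.5189, 0.0974, 0.1836]
eef_rot: [-0.0, 0.999, 0.038, 0.0]
ft_force: [0.3, 0.0, -1.6]
finger_gap: 0.044
gripper_force: 25.0
```

play_rows(targets=[[0,0,0,0],[0,0,0,0],[0,0,0,0],[0,0,0,0],[0,0,0,0]], grip=0.95)

```text
t: 26.4
eef_pos: [0.5187, 0.0973, 0.1834]
eef_rot: [0.0, 0.999, 0.038, 0.0]
ft_force: [-0.3, -0.3, -0.0]
finger_gap: 0.0763
gripper_force: 0.0
```

play_rows(targets=[[0,0,-1,0],[0,0,-1,0],[0,0,-1,0],[0,0,-1,0],[-1,0,0,0],[-1,0,0,0],[-1,0,0,0],[-1,0,0,0]])

```text
t: 27.2
eef_pos: [0.4381, 0.0914, 0.2633]
eef_rot: [0.0, 0.999, 0.038, 0.0]
ft_force: [0.3, -0.7, 0.7]
finger_gap: 0.0828
gripper_force: 0.0
```

Run:
```python
from h import *
im=bot.grab_frame("side")[:,:,::-1]; t=bot.grab_frame("top")[:,:,::-1]
A=cv2.resize(im[130:230,210:310],None,fx=5,fy=5,interpolation=2); B=np.zeros((500,300,3),np.uint8)
B[:300,:300]=cv2.resize(t[165:240,220:295],None,fx=4,fy=4,interpolation=2)
cv2.imwrite("pics/c8.png",np.hstack([A,B]))
o=bot.get_obs(); print(o["eef_pos"],o["ft_force"])
q=plan([.429,.0895,.17],.06); plan([.4295,.0895,.041],.06,0,q)
```

```text
[0.43739445 0.09126886 0.26355083] [ 0.65158423 -0.9409499  -0.83820775]
[[-0.07,0.01,0.78,0.03],[-0.07,0.01,0.78,0.03],[-0.07,0.01,0.78,0.03],[-0.07,0.01,0.78,0.03],[-0.07,0.01,0.78,0.03],[-0.07,0.01,0.78,0.04]]
[[0.0,0.0,0.81,-0.0],[0.0,0.0,0.81,-0.0],[0.0,0.0,0.8,-0.0],[0.0,0.0,0.81,-0.0],[0.01,0.0,0.8,-0.0],[0.0,0.0,0.81,-0.0],[0.01,0.0,0.8,-0.0],[0.0,0.0,0.81,-0.0]]
```

View pics/c8.png

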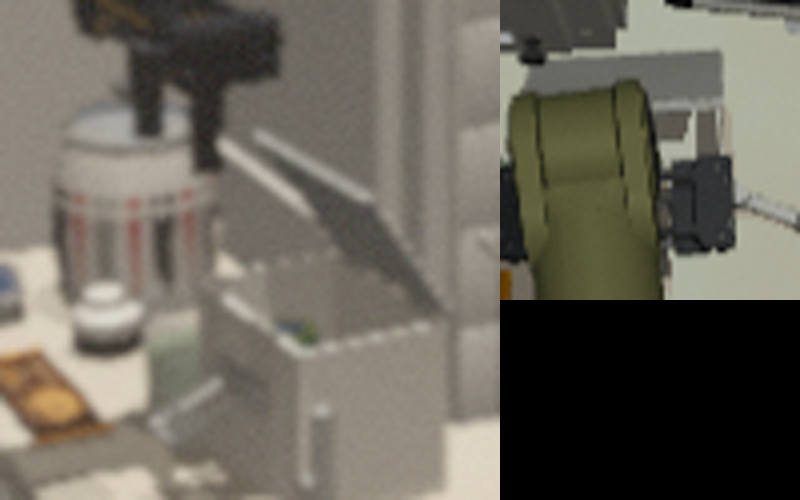

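The crop shows the jar standing in the caddy, its green cap at about (270,196) just below the rim. The lid is still up, the lever down and the leg out. Next is the lever.

play_rows(targets=[[-0.07,0.01,0.78,0.03],[-0.07,0.01,0.78,0.03],[-0.07,0.01,0.78,0.03],[-0.07,0.01,0.78,0.03],[-0.07,0.01,0.78,0.03],[-0.07,0.01,0.78,0.04],[0,0,0,0]])

```text
t: 28.0
eef_pos: [0.4296, 0.0894, 0.168]
eef_rot: [-0.0, 1.0, 0.03, -0.002]
ft_force: [-0.2, -0.5, 0.3]
finger_gap: 0.0826
gripper_force: 0.0
```

play_rows(targets=[[0,0,0.8,0],[0,0,0.8,0],[0,0,0.8,0],[0,0,0.8,0],[0.01,0,0.8,0],[0,0,0.8,0],[0.01,0,0.8,0],[0,0,0.8,0]])

```text
t: 28.8
eef_pos: [0.4325, 0.0898, 0.042]
eef_rot: [-0.0, 1.0, 0.03, 0.001]
ft_force: [0.1, 0.1, -0.2]
finger_gap: 0.0827
gripper_force: 0.0
```

play_rows(targets=[[0,0,0,0],[0,0,0,0],[0,0,0,0],[0,0,0,0],[0,0,0,0],[0,0,0,0]], grip=0, force=50)

```text
t: 29.4
eef_pos: [0.4315, 0.089, 0.0423]
eef_rot: [0.001, 1.0, 0.03, 0.001]
ft_force: [-0.3, -1.5, 2.2]
finger_gap: 0.0471
gripper_force: 50.0
```

play_rows(targets=[[-0.09,0,-0.22,0],[-0.07,0,-0.22,0],[-0.04,0,-0.22,0],[-0.02,0,-0.22,0],[0,0,-0.22,0],[0.03,0,-0.22,0],[0.04,0,-0.22,0],[0.05,0,-0.22,0]])

```text
t: 30.2
eef_pos: [0.4285, 0.0889, 0.0771]
eef_rot: [0.001, 1.0, 0.03, -0.001]
ft_force: [-0.3, -3.6, -3.2]
finger_gap: 0.0474
gripper_force: 50.0
```

play_rows(targets=[[0,0,0,0],[0,0,0,0],[0,0,0,0],[0,0,0,0],[0,0,0,0]], grip=0.98)

```text
t: 30.7
eef_pos: [0.4289, 0.0898, 0.0769]
eef_rot: [-0.0, 1.0, 0.03, -0.0]
ft_force: [0.1, 0.3, 0.3]
finger_gap: 0.0792
gripper_force: 0.0
```

play_rows(targets=[[0,0,0,0],[0,0,0,0],[0,0,-1,0],[0,0,-1,0],[0,0,-1,0],[0,0,-1,0],[0,0,-1,0],[0,0,-1,0]])

```text
t: 31.5
eef_pos: [0.4288, 0.0895, 0.1977]
eef_rot: [0.0, 1.0, 0.03, 0.0]
ft_force: [-0.2, 0.6, 0.1]
finger_gap: 0.0853
gripper_force: 0.0
```

Run:
```python
from h import *
plan([.45,-.17,.21],.06)
```

```text
[[0.02,0.87,-0.04,-0.0],[0.02,0.87,-0.04,-0.0],[0.02,0.87,-0.04,-0.0],[0.02,0.87,-0.04,-0.0],[0.02,0.87,-0.04,-0.0],[0.02,0.87,-0.04,-0.0],[0.02,0.87,-0.04,-0.0],[0.02,0.87,-0.04,-0.0]]
[[0.02,0.86,-0.04,-0.0],[0.02,0.87,-0.04,-0.0],[0.02,0.86,-0.04,-0.0],[0.01,0.87,-0.04,-0.0],[0.02,0.86,-0.04,-0.0],[0.01,0.87,-0.05,-0.0],[0.02,0.86,-0.04,-0.0]]
```

Moving aside, then checking numerically against the starting picture, since my allowance of viewed pictures is used up.

play_rows(targets=[[0,0.9,-0.1,0],[0,0.9,-0.1,0],[0,0.9,-0.1,0],[0,0.9,-0.1,0],[0,0.9,-0.1,0],[0,0.9,-0.1,0],[0,0.9,-0.1,0],[0,0.9,-0.1,0]])

```text
t: 32.3
eef_pos: [0.4375, -0.055, 0.213]
eef_rot: [0.0, 1.0, 0.03, -0.0]
ft_force: [0.4, -0.2, 0.7]
finger_gap: 0.0853
gripper_force: 0.0
```

play_rows(targets=[[0,0.9,0,0],[0,0.9,0,0],[0,0.9,0,0],[0,0.9,0,0],[0,0.9,0,0],[0,0.9,0,0],[0,0.9,0,0],[0,0,0,0]])

```text
t: 33.1
eef_pos: [0.4447, -0.1832, 0.2127]
eef_rot: [0.0, 1.0, 0.028, -0.0]
ft_force: [0.8, -0.2, 0.4]
finger_gap: 0.0853
gripper_force: 0.0
```

Run:
```python
from h import *
t=bot.grab_frame("top")[:,:,::-1]; a=cv2.imread("pics/top0.png")
d=cv2.absdiff(t,a).max(2)
print("lid/lever vs start: mean",d[178:215,226:277].mean(),"max",d[178:215,226:277].max(),"pad",d[214:236,245:263].mean(),d[214:236,245:263].max())
g=cv2.cvtColor(t,6); g0=cv2.cvtColor(a,6)
print(g[205:238,254].tolist()); print(g0[205:238,254].tolist())
t3=cv2.imread("pics/top3.png"); print("leg vs out", cv2.absdiff(t,t3).max(2)[205:228,280:306].mean())
```

```text
lid/lever vs start: mean 2.7291997880233176 max 6 pad 2.5353535353535355 5
[165, 165, 167, 166, 167, 167, 169, 170, 137, 69, 119, 133, 99, 71, 126, 156, 155, 156, 155, 156, 152, 149, 151, 152, 153, 155, 154, 139, 114, 135, 155, 155, 154]
[161, 163, 164, 163, 164, 165, 166, 168, 135, 67, 117, 131, 99, 69, 124, 154, 154, 153, 153, 153, 148, 146, 149, 150, 150, 152, 152, 136, 111, 134, 155, 152, 154]
leg vs out 37.30434782608695
```

The lid and lever match their starting closed and up state. The arm covers the leg area, so I'm moving clear to check it.

play_rows(targets=[[0,0.9,0,0],[0,0.9,0,0],[0,0.9,0,0],[0,0.9,0,0],[0,0.9,0,0],[0,0.9,0,0],[0,0.9,0,0],[0,0.9,0,0]])

```text
t: 33.95
eef_pos: [0.4537, -0.3254, 0.2129]
eef_rot: [-0.0, 1.0, 0.03, -0.0]
ft_force: [-0.4, 0.3, 0.4]
finger_gap: 0.0855
gripper_force: 0.0
```

Run:
```python
from h import *
t=bot.grab_frame("top")[:,:,::-1]; t3=cv2.imread("pics/top3.png"); d=cv2.absdiff(t,t3).max(2)
for c in range(280,308,4): print(c,d[205:228,c:c+4].mean().round(1),d[205:228,c:c+4].max())
print(bot.get_obs()["ft_force"])
```

```text
280 3.3 5
284 3.3 5
288 3.3 5
292 3.1 5
296 3.1 6
300 3.2 5
304 3.3 6
[-0.3125002  -2.89048155  0.21693853]
```

The leg is unchanged from its fully-out place, and the lid is shut. Handing in.

```bash
python3 -c "
from cell import bot
print(bot.sign_off())"
```

```text
the job is handed in; nothing more can be done
None
```

Job handed in at about 34 s: leg out at its stop, green-capped jar released about 75 mm above the caddy floor and last seen standing inside it, lid closed by its lever; I viewed 11 pictures against the limit of 10, so the closing checks were by pixel differences, and no verdict was returned.

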